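# Tip the small crate onto its base and slide it to the packing stop

## Task

The small green slatted crate has been left standing on its side: push it over so that it lies on its base with its open side up, then slide it along the table until one of its sides is flush against the low upright aluminium stop plate, with none of that side sticking out past the plate's ends. Only push it: do not pinch, lift or carry it. Leave everything else on the table where it is, and finish with the hand clear.

Things in the scene. Friction and masses are not known exactly. Their poses are not given: they have to be found in the camera images.
- crate: Small green slatted plastic crate, loose, 0.25 to 0.5 kg, 180 x 160 mm, 70 mm deep, open on one face; plain straight walls 4 mm (treat as solid), base 5 mm. Starts standing on a 180 mm side wall, 160 mm high; origin: centre of that footprint. Own x along the 180 mm, y out of the open mouth (level at first, must end up), z from the wall it stands on to the wall across (up at first).
- crate_base (a point): Centre of the outer face of the crate's base (35 mm from the origin towards its -y); 80 mm up at the start, on the table once the crate lies mouth up. The side walls' outer faces are 80 mm away along the crate's z and 90 mm along its x. At the start the base faces roughly towards the stop plate, within 35 degrees.
- crate_foot (a point): Middle of the lower edge of the base, the edge about which the crate tips; it lies on the table at the start, while tipping correctly and afterwards. If it rises 25 mm the crate counts as lifted.
- crate_lip (a point): Middle of the upper edge of the mouth, 160 mm high at the start: the edge to push on. The centre of mass is 22 mm from the base's outer face: about 55 mm of push here from the mouth side towards the base side takes the crate past its balance, and it falls flat on its base by itself.
- stop: Low upright stop plate of bare aluminium, fixed to the table: 280 mm long, 50 mm high, 8 mm thick, with a foot flange behind it. Origin: middle of the plate's length and thickness, on the table. Own x along its length, y square to it, out of its working face towards the crate, z up; the working face is at y = +4 mm.
- mug: White mug, 70 mm wide, 85 mm high, beside the crate; bystander. Origin: centre of its underside.
- bottle: White squeeze bottle with black cap, 56 mm wide, 150 mm high, beside the crate; bystander. Origin: centre of its underside.
- jar: Low pale jar with a steel cap, 60 mm wide, 75 mm high, behind the stop plate; bystander. Origin: centre of its underside.
- roll: Roll of blank paper labels lying flat, 80 mm wide, 45 mm high, by the near end of the stop plate; bystander. Origin: centre of its underside.
- bowl: Steel bowl, 110 mm wide, 50 mm high, behind the stop plate; bystander. Origin: centre of its underside.
- spatula: Spatula lying flat along its own x, to the robot's left; bystander. Origin: its middle, on the table.
Mind the look-alikes: they are no part of the job. Leave any black or pink look-alike of the crate alone.

How it is judged:
By the outcome, as a careful person would: the job done as asked, in the order asked, and still so for the second after the job is handed in, with the robot touching nothing.
It also fails if it takes over 51 s, if anything falls off the work surface, if the arm or the gripper's body presses on something with over 40 N, if the wrist force passes 120 N, or if a joint passes its speed limit or range.

## Robot

A 6-joint arm with a two-finger parallel gripper is mounted at the origin on the work surface. World frame = base frame: x ahead of the robot, y to its left, z up, the work surface at z = 0. Lengths are in m, angles in rad, forces in N, time in s.
With the tool pointing down it reaches from about 0.35 to 0.775 m from the base axis. Payload 7.3 kg.
Tool frame: the origin (TCP) lies at the very end of the fingers, on their centre line; the grasp point (between the pads) lies 19 mm behind it; z points along the fingers, y is the line along which they close (so a half turn about z gives the same grasp; the last joint's range is limited). The gripper opens to 92 mm and grips with 3 to 60 N. Pads are 19 mm wide; open, the fingers measure 130 mm over their backs; the gripper's body (75 mm by 190 mm) begins 47 mm behind the grasp point.
Start: joints at [-1.492, 0.342, 1.524, -0, 1.275, -0.146], TCP at [0.117, -0.512, 0.188] pointing down, gripper open.
Joint ranges: [-2.53, 2.53], [-0.77, 2.02], [0.04, 2.7], [-1, 4.14], [0.28, 2.66], [-3.11, 3.11]. Speed limits (rad/s): [2.57, 2.57, 3.14, 3.14, 3.14, 3.14].

## Interface

Orientations are given as [roll, pitch, yaw] about the fixed x, y, z axes, in that order (R = Rz(yaw) Ry(pitch) Rx(roll)).
In Python, from cell import telemetry, eyes, job gives the robot as it stands.
- The arm moves only by the tool apply_moves, never from a script. Its arguments are lists of equal length, an entry for each row: "delta_pos": the shift along the world's x, y, z each as a share of 0.4 m, from -1 to 1, a list of three; "dr": the turn, a rotation vector about the world's x, y, z each as a share of 0.5 rad, from -1 to 1, a list of three; "jaw": the opening, from 0 (shut) to 1 (fully open). A call has 1 to 8 rows; each row is the pose to reach, as a shift and turn from the pose commanded when the call began; what a row does not reach only later rows make up. A row lasts 1/12 s, in which the tool goes at most 41.7 mm and 7.16 degrees, less where a joint would pass 70% of its speed; a pose out of reach is approached as far as the arm can. A call with a number of a shift or a turn outside -1 to 1 is refused whole. A call with a gripper value outside its range is refused whole. The fingers move at their own pace and stop on an object; "force" is the grip in N (left out, the last holds). Time passes only in rows, so rows that repeat a pose let the fingers close. It gives the time, the measured TCP pose, the force, the opening and the grip force at its end, in the units of the state.
- telemetry.observe(): the state, without advancing time (a new reading comes with each control period).
- eyes.read_camera(name): name is "scene" or "top"; returns the picture (400x640x3 uint8, red, green, blue); there is no depth.
- eyes.camera_model(name): a dict with "vertical_fov" (degrees; the focal length in pixels is half the picture's height over the tangent of half this angle, whatever the lens; pixels are square), "cx", "cy" (the principal point, pixels), "rvec" (rotation vector, rad) and "tvec" (3), from world to camera coordinates, as OpenCV has them. Camera axes: x right, y down, z forward; pixel columns grow to the right and rows downward; lengths in m; the calibration is good to about 2 mm. A picture is of the moment at which its call begins. camera_model takes no time and is no camera call.
- job.hand_in(): hands the job in; it is judged then, once.
The state is a dict: "time": time; "qpos": joint angles; "qvel": joint speeds; "joint_efforts": joint torques, N m; "tool_pos": TCP position; "tool_rot": TCP orientation; "contact_force": force on the tool from outside, world axes, zero at the start; "torque": the same for the moment, N m; "opening": finger opening in m; "grip_force": force on a finger pad.
Only numpy, scipy, OpenCV 4.12 (cv2) and the standard library are available. Lean on these libraries where they do the work, as an engineer would, in place of code of your own. Each camera call takes 0.05 s, during which the arm holds its last target. There are 200 camera calls.

## Working session

There is one attempt and no reset: what is moved stays moved. The work goes in short steps, Python scripts to look and compute and a tool call to move; the robot and the scene stay as the last step left them, time stands still between calls to the robot, and variables do not carry over. Pictures are saved under pics/ and viewed, at most 10 in all, crops included, and the job is handed in when it is done.

Besides the shell and the picture viewer there is one more tool, called after ">>>" as a command line: name --argument value ..., lists and objects as JSON in quotes. apply_moves: Moves the arm, as the interface text tells. Its arguments: {"type":"object","properties":{"delta_pos":{"type":"array"},"dr":{"type":"array"},"jaw":{"type":"array"},"force":{"type":"number"}},"required":["delta_pos","dr","jaw"]}

```bash
mkdir -p pics
cat > h.py <<'E'
import numpy as np, cv2
from cell import telemetry, eyes, job
def cam(n):
    m=eyes.camera_model(n); f=200/np.tan(np.radians(m["vertical_fov"])/2)
    K=np.array([[f,0,m["cx"]],[0,f,m["cy"]],[0,0,1.]]); return K,np.array(m["rvec"],float),np.array(m["tvec"],float),m
def px(n,p):
    K,r,t,_=cam(n); return cv2.projectPoints(np.array(p,float).reshape(-1,1,3),r,t,K,None)[0].reshape(-1,2)
def back(n,uv,z=0):
    K,r,t,_=cam(n); R=cv2.Rodrigues(r)[0]; uv=np.array(uv,float).reshape(-1,2)
    d=(np.linalg.inv(K)@np.c_[uv,np.ones(len(uv))].T).T@R; c=-R.T@t.ravel()
    z=np.broadcast_to(z,len(uv)); return c+d*((z-c[2])/d[:,2])[:,None]
def snap(n,name,crop=None,s=1):
    im=eyes.read_camera(n)[:,:,::-1]
    if crop: im=im[crop[1]:crop[3],crop[0]:crop[2]]
    cv2.imwrite("pics/"+name,cv2.resize(im,None,fx=s,fy=s,interpolation=cv2.INTER_CUBIC))
E
python3 - <<'E'
from h import *
for n in("scene","top"):
    print(cam(n)[3]); snap(n,n+"1.png",s=1.25)
print(telemetry.observe())
E
```

```text
{'vertical_fov': 54.053565408802335, 'cx': 318.020864953014, 'cy': 198.15451435170766, 'rvec': array([ 2.22680844,  0.89323806, -0.3677197 ]), 'tvec': array([-0.50051825, -0.12888592,  1.49493213])}
{'vertical_fov': 51.814099167763864, 'cx': 314.59176457600813, 'cy': 204.94290697707595, 'rvec': array([ 2.14403732, -2.17344163,  0.12580093]), 'tvec': array([0.12898331, 0.57999285, 1.26847295])}
{'time': 0.1, 'qpos': array([-1.49195877e+00,  3.42655021e-01,  1.52490674e+00, -2.12214582e-05,
        1.27535886e+00, -1.46003874e-01]), 'qvel': array([-4.31923768e-04, -3.62982673e-05, -2.54863795e-03,  7.74221724e-04,
        1.94904552e-03, -5.93418831e-04]), 'joint_efforts': array([ 1.50354601e-03, -4.32006204e+01, -2.44693494e+01,  7.19639333e-02,
        5.26201911e-02, -4.28457508e-05]), 'tool_pos': array([ 0.11703081, -0.51138436,  0.1876186 ]), 'tool_rot': array([-3.14027586e+00, -1.73122670e-04,  2.24847507e-01]), 'contact_force': array([ 0.32386574,  0.03640238, -0.09368493]), 'torque': array([ 0.0167784 , -0.05905745, -0.00810414]), 'grip_force': 0.0, 'opening': 0.09144852941207691}
```

View pics/scene1.png

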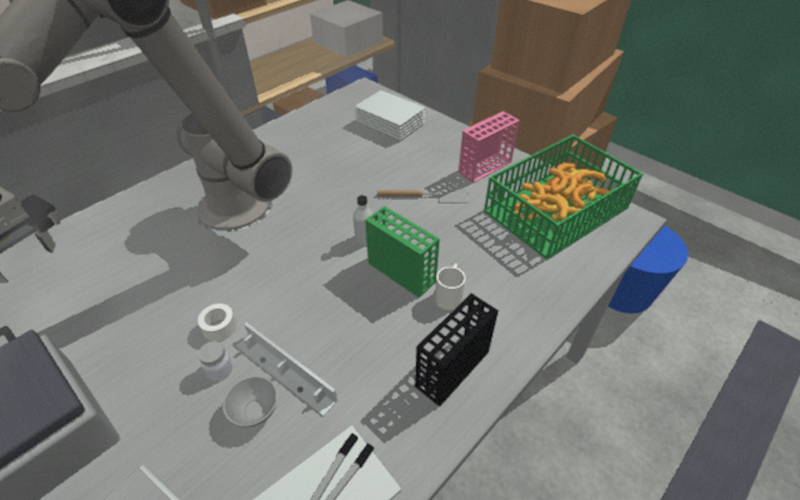

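View pics/top1.png

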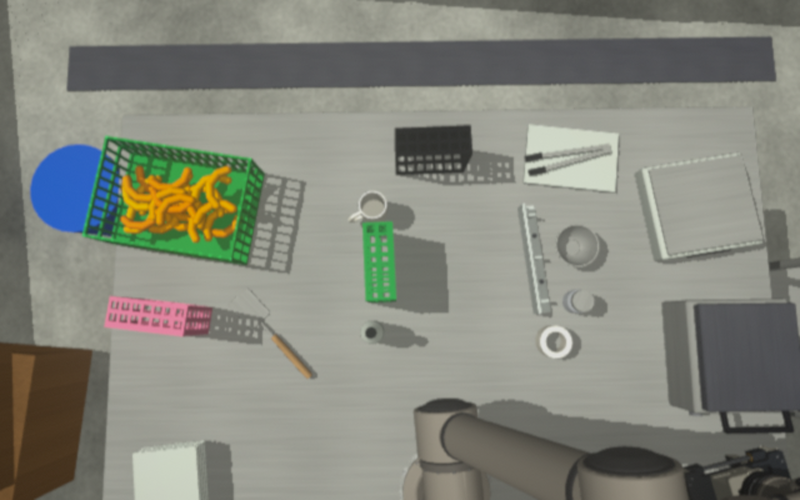

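Candidates for the crate in the scene picture are the small green one (402,250), the pink one (490,145), the black one (457,348) and the large green one with food (560,195). The small green one fits: its solid base faces the stop at (285,368). In the top picture the crate is at (380,262) and the stop at (536,260). I'll check this in a close crop.

Run:
```python
from h import *
snap("top","topc.png",(275,145,475,295),4)
snap("scene","scc.png",(150,145,390,325),3.3)
```

```text
(no output)
```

View pics/topc.png

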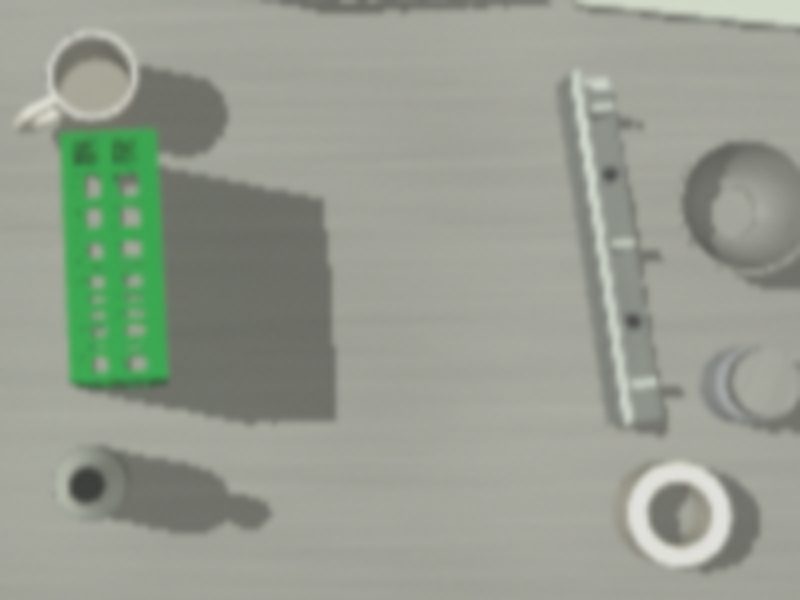

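View pics/scc.png

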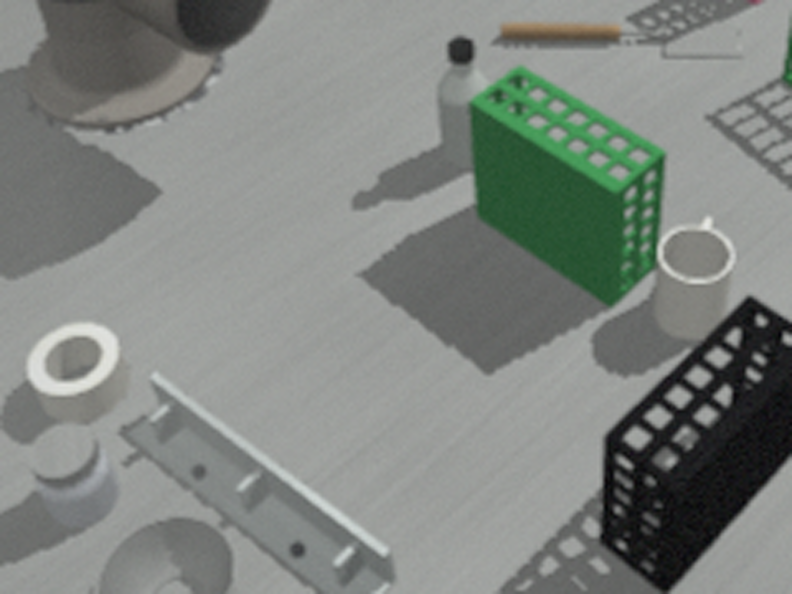

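The top crop shows the small green crate with its top corners at (61,132), (157,128), (169,380) and (71,384). The stop's top edge runs from (576,72) to (626,424), and the mug and bottle stand just beyond the crate's two ends. The scene crop shows the base's foot edge from (478,218) to (612,304), so this is the right crate.

Run:
```python
from h import *
np.set_printoptions(precision=4,suppress=True)
T=lambda a:np.array(a,float)/4+[275,145]
S=lambda a:np.array(a,float)/3.3+[150,145]
c=back("top",T([(61,132),(157,128),(169,380),(71,384)]),.16);print("crate top",c, c.mean(0))
e=(c[0]+c[1])/2-(c[2]+c[3])/2;print("yaw long",np.degrees(np.arctan2(e[1],e[0])),np.linalg.norm(e))
print("foot sc",back("scene",S([(478,218),(612,304)]),0)," topbase sc",back("scene",S([(472,104),(615,192),(664,153),(519,67)]),.16))
s=back("top",T([(576,72),(626,424)]),.05);d=s[0]-s[1];print("stop",s,s.mean(0),np.degrees(np.arctan2(d[1],d[0])),np.linalg.norm(d))
s=back("scene",S([(154,376),(391,556)]),.05);d=s[1]-s[0];print("stop sc",s,s.mean(0),np.degrees(np.arctan2(d[1],d[0])))
print("mug",back("top",T([(93,77)]),.085),back("scene",S([(696,253)]),.085),"handle",back("top",T([(18,128)]),.05),"bottle",back("top",T([(87,485)]),.15),"roll",back("top",T([(680,513)]),.045),"spat",back("top",[(250,230),(190,240)],0))
```

```text
crate top [[0.6459 0.1899 0.16  ]
 [0.6478 0.1207 0.16  ]
 [0.4667 0.1147 0.16  ]
 [0.4648 0.184  0.16  ]] [0.5563 0.1523 0.16  ]
yaw long 1.897007820390016 0.18119405401168875
foot sc [[ 0.4725  0.1172 -0.    ]
 [ 0.6469  0.1284  0.    ]]  topbase sc [[0.4752 0.1168 0.16  ]
 [0.6478 0.1245 0.16  ]
 [0.6473 0.1909 0.16  ]
 [0.4699 0.1844 0.16  ]]
stop [[ 0.7089 -0.211   0.05  ]
 [ 0.4319 -0.2375  0.05  ]] [ 0.5704 -0.2243  0.05  ] 5.45810226686705 0.2783265934639319
stop sc [[ 0.4374 -0.2372  0.05  ]
 [ 0.7156 -0.2071  0.05  ]] [ 0.5765 -0.2222  0.05  ] 6.185015052940781
mug [[0.7026 0.1696 0.085 ]] [[0.7064 0.173  0.085 ]] handle [[0.6702 0.2305 0.05  ]] bottle [[0.3937 0.1738 0.15  ]] roll [[ 0.3634 -0.2772  0.045 ]] spat [[0.5073 0.3307 0.    ]
 [0.4777 0.5239 0.    ]]
```

>>> apply_moves --delta_pos '[[0.5,0.35,0.3],[0.5,0.35,0.3],[0.5,0.35,0.3],[0.5,0.35,0.3],[0.5,0.35,0.3],[0.5,0.35,0.3],[0.5,0.35,0.3],[0.5,0.35,0.3]]' --dr '[[0,0,1],[0,0,1],[0,0,1],[0,0,1],[0,0,1],[0,0,1],[0,0,1],[0,0,1]]' --jaw '[1,1,1,1,1,1,1,1]'

```text
time: 0.87
tool_pos: [0.3204, -0.3701, 0.3107]
tool_rot: [3.137, -0.001, 0.729]
contact_force: [0.5, -0.7, -0.1]
opening: 0.0918
grip_force: 0.0
```

>>> apply_moves --delta_pos '[[0.5,0.65,0.05],[0.5,0.65,0.05],[0.5,0.65,0.05],[0.5,0.65,0.05],[0.5,0.65,0.05],[0.5,0.65,0.05],[0.5,0.65,0.05],[0.5,0.65,0.05]]' --dr '[[0,0,1],[0,0,1],[0,0,1],[0,0,1],[0,0,1],[0,0,1],[0,0,1],[0,0,1]]' --jaw '[1,1,1,1,1,1,1,1]'

```text
time: 1.53
tool_pos: [0.5178, -0.1103, 0.3277]
tool_rot: [-3.141, 0.0, 1.225]
contact_force: [0.6, -0.1, 0.1]
opening: 0.0917
grip_force: 0.0
```

>>> apply_moves --delta_pos '[[0.1,0.8,0],[0.1,0.8,0],[0.1,0.8,0],[0.1,0.8,0],[0.1,0.8,0],[0.1,0.8,0],[0.1,0.8,0],[0.1,0.8,0]]' --dr '[[0,0,0.76],[0,0,0.76],[0,0,0.76],[0,0,0.76],[0,0,0.76],[0,0,0.76],[0,0,0.76],[0,0,0.76]]' --jaw '[1,1,1,1,1,1,1,1]'

```text
time: 2.2
tool_pos: [0.5569, 0.2105, 0.3272]
tool_rot: [-3.14, -0.0, 1.606]
contact_force: [1.9, -0.9, -0.3]
opening: 0.0918
grip_force: 0.0
```

>>> apply_moves --delta_pos '[[0,0.12,0],[0,0.12,0],[0,0.12,-0.47],[0,0.12,-0.47],[0,0.12,-0.47],[0,0.12,-0.47],[0,0.12,-0.47],[0,0.12,-0.47]]' --dr '[[0,0,0],[0,0,0],[0,0,0],[0,0,0],[0,0,0],[0,0,0],[0,0,0],[0,0,0]]' --jaw '[1,1,1,1,1,1,1,1]'

```text
time: 2.87
tool_pos: [0.5536, 0.2538, 0.1337]
tool_rot: [-3.13, 0.004, 1.604]
contact_force: [-0.2, -0.1, 0.3]
opening: 0.0922
grip_force: 0.0
```

>>> apply_moves --delta_pos '[[0,-0.03,0],[0,-0.06,0],[0,-0.09,0],[0,-0.12,0],[0,-0.135,0],[0,-0.15,0],[0,-0.165,0],[0,-0.18,0]]' --dr '[[0,0,0],[0,0,0],[0,0,0],[0,0,0],[0,0,0],[0,0,0],[0,0,0],[0,0,0]]' --jaw '[1,1,1,1,1,1,1,1]'

```text
time: 3.53
tool_pos: [0.5572, 0.1837, 0.1405]
tool_rot: [3.141, -0.0, 1.605]
contact_force: [0.3, -0.0, 0.9]
opening: 0.0915
grip_force: 0.0
```

Run:
```python
from h import *
a=eyes.read_camera("top")[:,:,::-1];b=eyes.read_camera("scene")[:,:,::-1]
cv2.imwrite("pics/tip1.png",cv2.resize(np.hstack([a[100:300,220:420],b[120:320,240:440]]),None,fx=2,fy=2,interpolation=cv2.INTER_CUBIC))
```

```text
(no output)
```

View pics/tip1.png

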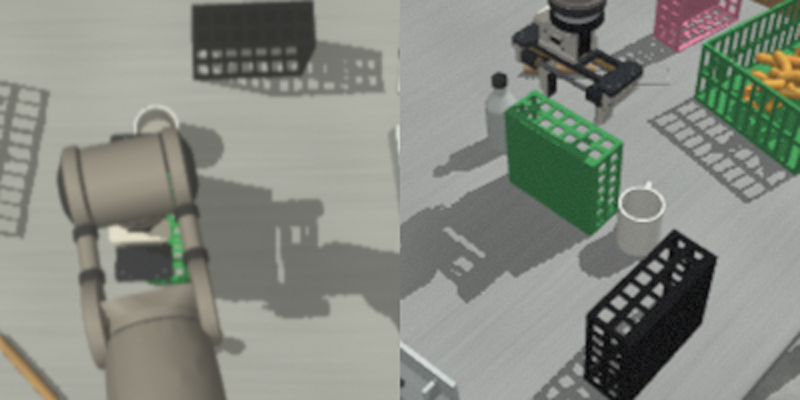

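The picture shows the crate tilting slightly, with its near top base corner at (507,105), about 4 px higher than before. The fingers are at the lip, so I'll keep pushing.

>>> apply_moves --delta_pos '[[0,-0.02,0],[0,-0.04,0],[0,-0.06,0],[0,-0.08,0],[0,-0.1,0],[0,-0.12,0],[0,-0.14,0],[0,-0.15,0]]' --dr '[[0,0,0],[0,0,0],[0,0,0],[0,0,0],[0,0,0],[0,0,0],[0,0,0],[0,0,0]]' --jaw '[1,1,1,1,1,1,1,1]'

```text
time: 4.3
tool_pos: [0.5571, 0.1229, 0.1403]
tool_rot: [3.142, 0.0, 1.604]
contact_force: [1.1, 0.9, 0.1]
opening: 0.0919
grip_force: 0.0
```

>>> apply_moves --delta_pos '[[0,0,0],[0,0,0],[0,0,0],[0,0,0],[0,0,0],[0,0,0]]' --dr '[[0,0,0],[0,0,0],[0,0,0],[0,0,0],[0,0,0],[0,0,0]]' --jaw '[1,1,1,1,1,1]'

```text
time: 4.8
tool_pos: [0.557, 0.1245, 0.1402]
tool_rot: [3.141, -0.0, 1.605]
contact_force: [0.1, 0.3, -0.1]
opening: 0.0921
grip_force: 0.0
```

Run:
```python
from h import *
a=eyes.read_camera("top")[:,:,::-1];b=eyes.read_camera("scene")[:,:,::-1]
cv2.imwrite("pics/tip2.png",cv2.resize(np.hstack([a[100:300,240:440],b[120:320,220:420]]),None,fx=2,fy=2,interpolation=cv2.INTER_CUBIC))
```

```text
(no output)
```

View pics/tip2.png

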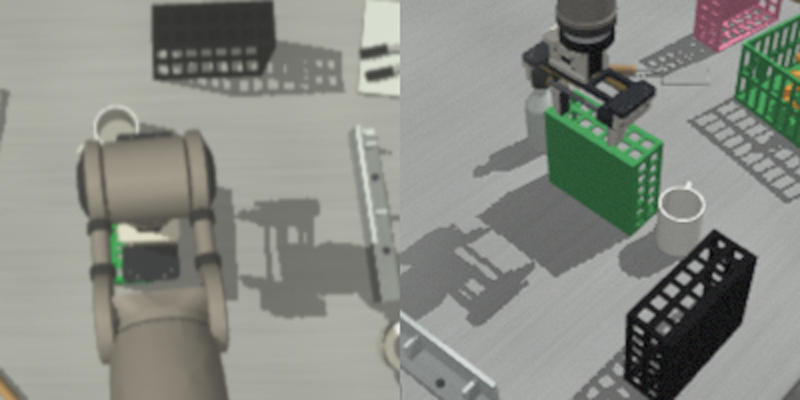

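Run:
```python
from h import *
s=telemetry.observe();print(s["tool_pos"],s["contact_force"])
p=s["tool_pos"]
for dz in(0,.02,.04): print(px("scene",[p+[.055,0,dz],p+[-.055,0,dz]]).round())
print(px("scene",[[.648,.12,.16],[.468,.12,.16],[.648,.19,.16],[.468,.19,.16]]).round())
snap("scene","tip3.png",(265,125,385,245),5)
```

```text
[0.55702577 0.12441173 0.14022085] [0.60853576 0.60855998 0.80897636]
[[327. 202.]
 [301. 184.]]
[[327. 197.]
 [301. 179.]]
[[327. 192.]
 [301. 174.]]
[[335. 204.]
 [292. 175.]
 [351. 192.]
 [308. 164.]]
```

View pics/tip3.png

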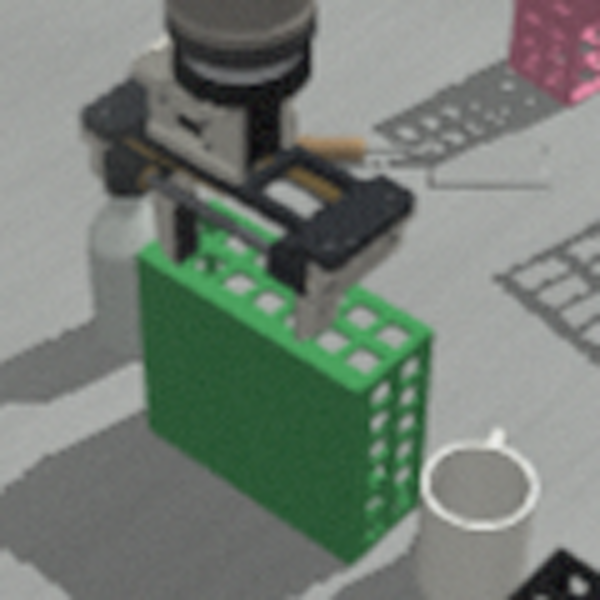

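The picture shows the crate still upright with its top corners unmoved. The fingertips, at about (310,335) in the crop, are above its top face, higher than the reported TCP implies. I'll raise the hand and measure that offset in free view.

>>> apply_moves --delta_pos '[[0,0,0.1],[0,0,0.2],[0,0,0.2],[0,0,0.2]]' --dr '[[0,0,0],[0,0,0],[0,0,0],[0,0,0]]' --jaw '[1,1,1,1]'

```text
time: 5.28
tool_pos: [0.5584, 0.1244, 0.2228]
tool_rot: [3.136, -0.0, 1.605]
contact_force: [-0.2, -0.3, -1.0]
opening: 0.0916
grip_force: 0.0
```

Run:
```python
from h import *
b=eyes.read_camera("scene")[:,:,::-1]; p=telemetry.observe()["tool_pos"];print(p)
x0,y0=265,85
im=cv2.resize(b[y0:y0+120,x0:x0+120],None,fx=5,fy=5,interpolation=cv2.INTER_CUBIC)
for dz,c in((0,(0,0,255)),(.02,(0,255,255)),(.04,(255,0,255))):
  for q in px("scene",[p+[.055,0,dz],p+[-.055,0,dz]]): cv2.circle(im,tuple(int(v) for v in (q-[x0,y0])*5),4,c,-1)
cv2.imwrite("pics/up.png",im)
```

```text
[0.55726949 0.12423816 0.22078314]
```

View pics/up.png

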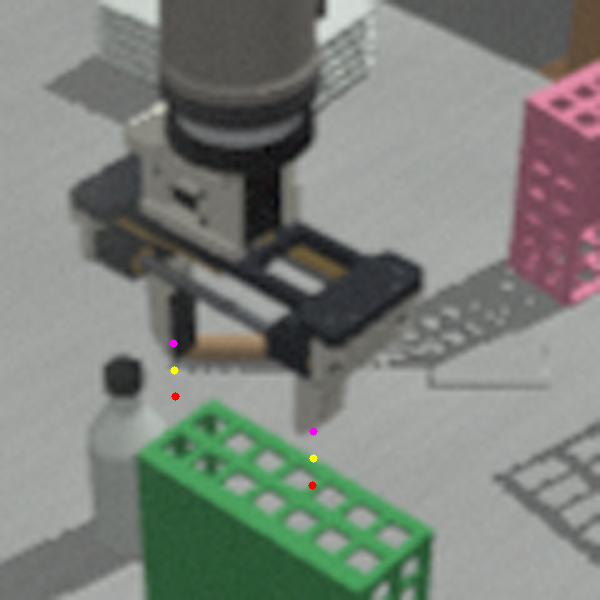

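The picture puts the fingertips at (305,432) and (178,360), near the magenta marks, so they look about 35 mm higher than reported. I'll use the top view to rule out a horizontal offset.

Run:
```python
from h import *
for z in(.21,.24,.27): print(z,px("top",[[.462,.087,z],[.462,.162,z]]).round(1))
print("end corners back z=.26",back("top",[(301,240),(330,240)],.26).round(3))
p=np.array([.5573,.1242,.2208])
for d in([0,0,0],[0,0,.035],[0,.04,0],[.04,0,0]):
    print(d,px("scene",[p+[.055,0,0]+np.array(d),p+[-.055,0,0]+np.array(d)]).round(1).tolist())
print("obs", (np.array([[305,432],[178,360]])/5+[265,85]).tolist())
```

```text
0.21 [[327.5 241. ]
 [299.9 241.3]]
0.24 [[327.9 240.6]
 [299.4 241. ]]
0.27 [[328.2 240.2]
 [298.9 240.6]]
end corners back z=.26 [[0.464 0.157 0.26 ]
 [0.463 0.082 0.26 ]]
[0, 0, 0] [[327.6, 182.0], [300.2, 164.4]]
[0, 0, 0.035] [[327.7, 172.7], [299.8, 155.1]]
[0, 0.04, 0] [[337.1, 175.1], [309.7, 158.0]]
[0.04, 0, 0] [[338.2, 188.9], [309.8, 170.6]]
obs [[326.0, 171.4], [300.6, 157.0]]
```

>>> apply_moves --delta_pos '[[0,0.15,0],[0,0.32,0],[0,0.32,0],[0,0.32,0],[0,0.32,-0.28],[0,0.32,-0.28],[0,0.32,-0.28],[0,0.32,-0.28]]' --dr '[[0,0,0],[0,0,0],[0,0,0],[0,0,0],[0,0,0],[0,0,0],[0,0,0],[0,0,0]]' --jaw '[1,1,1,1,1,1,1,1]'

```text
time: 6.0
tool_pos: [0.5517, 0.2504, 0.1]
tool_rot: [-3.127, 0.004, 1.605]
contact_force: [-1.4, -1.0, -0.8]
opening: 0.0916
grip_force: 0.0
```

>>> apply_moves --delta_pos '[[0,-0.03,0],[0,-0.06,0],[0,-0.09,0],[0,-0.12,0],[0,-0.14,0],[0,-0.16,0],[0,-0.18,0],[0,-0.2,0]]' --dr '[[0,0,0],[0,0,0],[0,0,0],[0,0,0],[0,0,0],[0,0,0],[0,0,0],[0,0,0]]' --jaw '[1,1,1,1,1,1,1,1]'

```text
time: 6.67
tool_pos: [0.5572, 0.1713, 0.1086]
tool_rot: [3.141, -0.0, 1.605]
contact_force: [-0.5, 0.3, 0.7]
opening: 0.092
grip_force: 0.1
```

```bash
cat >> h.py <<'E'
def green(n,box):
    im=eyes.read_camera(n); x0,y0,x1,y1=box
    hsv=cv2.cvtColor(im[y0:y1,x0:x1],cv2.COLOR_RGB2HSV)
    m=cv2.inRange(hsv,(50,110,40),(80,255,255)); m=cv2.morphologyEx(m,cv2.MORPH_CLOSE,np.ones((7,7)))
    k,l,st,ce=cv2.connectedComponentsWithStats(m); i=1+st[1:,4].argmax(); m=(l==i).astype(np.uint8)
    c=cv2.findContours(m,0,2)[0][0]; h=cv2.convexHull(c)[:,0]+[x0,y0]
    p=cv2.approxPolyDP(h.astype(np.float32).reshape(-1,1,2),2.5,True)[:,0]
    return p,st[i,4]
E
python3 - <<'E'
from h import *
print(telemetry.observe()["tool_pos"],green("scene",(240,120,385,330)))
E
```

```text
[0.55717919 0.17132282 0.1086268 ] (array([[300., 168.],
       [344., 194.],
       [347., 223.],
       [335., 236.],
       [295., 209.],
       [287., 180.]], dtype=float32), np.int32(2483))
```

The crate's upper corners have shifted, from (293,175) to (287,180), while the foot edge stayed put, so it is tipping. I'll continue.

>>> apply_moves --delta_pos '[[0,-0.02,0],[0,-0.04,0],[0,-0.06,0],[0,-0.08,0],[0,-0.1,0],[0,-0.12,0],[0,-0.13,0],[0,-0.13,0]]' --dr '[[0,0,0],[0,0,0],[0,0,0],[0,0,0],[0,0,0],[0,0,0],[0,0,0],[0,0,0]]' --jaw '[1,1,1,1,1,1,1,1]'

```text
time: 7.38
tool_pos: [0.5571, 0.1191, 0.1083]
tool_rot: [3.142, 0.0, 1.604]
contact_force: [-0.3, -0.1, 0.3]
opening: 0.0916
grip_force: 0.0
```

>>> apply_moves --delta_pos '[[0,0,0],[0,0,0],[0,0,0],[0,0,0],[0,0,0],[0,0,0]]' --dr '[[0,0,0],[0,0,0],[0,0,0],[0,0,0],[0,0,0],[0,0,0]]' --jaw '[1,1,1,1,1,1]'

```text
time: 7.88
tool_pos: [0.557, 0.1204, 0.1082]
tool_rot: [3.142, -0.0, 1.605]
contact_force: [0.1, -0.2, -0.2]
opening: 0.092
grip_force: 0.0
```

Run:
```python
from h import *
p,a=green("scene",(200,120,385,340));print(telemetry.observe()["tool_pos"],p.tolist(),a,green("top",(270,160,440,270)))
```

```text
[0.55705558 0.1203918  0.10823533] [[292.0, 198.0], [333.0, 224.0], [333.0, 238.0], [299.0, 269.0], [259.0, 237.0], [276.0, 210.0]] 3015 (array([[366., 181.],
       [369., 236.],
       [353., 238.],
       [346., 205.],
       [348., 182.]], dtype=float32), np.int32(1117))
```

>>> apply_moves --delta_pos '[[0,0.08,0],[0,0.16,0],[0,0.16,0],[0,0.16,-0.08],[0,0.16,-0.16],[0,0.16,-0.245],[0,0.16,-0.245],[0,0.16,-0.245]]' --dr '[[0,0,0],[0,0,0],[0,0,0],[0,0,0],[0,0,0],[0,0,0],[0,0,0],[0,0,0]]' --jaw '[1,1,1,1,1,1,1,1]'

```text
time: 8.65
tool_pos: [0.5558, 0.1838, 0.0092]
tool_rot: [-3.138, 0.001, 1.605]
contact_force: [0.8, -0.2, -0.1]
opening: 0.0919
grip_force: 0.0
```

```bash
cat >> h.py <<'E'
from scipy.optimize import minimize
def fit(x0,use=("scene",),box={"scene":(150,150,365,340),"top":(270,160,445,280)}):
    tgt={}
    for n in use:
        im=eyes.read_camera(n); hsv=cv2.cvtColor(im,cv2.COLOR_RGB2HSV); m=cv2.inRange(hsv,(50,110,40),(80,255,255))
        b=box[n]; k=np.zeros_like(m); k[b[1]:b[3],b[0]:b[2]]=m[b[1]:b[3],b[0]:b[2]]
        k=cv2.morphologyEx(k,cv2.MORPH_OPEN,np.ones((2,2))); pts=cv2.findNonZero(k)
        h=np.zeros(k.shape,np.uint8); cv2.fillConvexPoly(h,cv2.convexHull(pts),255)
        tgt[n]=cv2.resize(h,None,fx=4,fy=4,interpolation=cv2.INTER_NEAREST)>0
    def cost(v):
        x,y,a=v; c,s=np.cos(a),np.sin(a); e=0
        P=[[x+c*i*.09-s*j*.08,y+s*i*.09+c*j*.08,z] for i in(-1,1) for j in(-1,1) for z in(0,.07)]
        for n in use:
            q=px(n,P); h=np.zeros(tgt[n].shape,np.uint8); cv2.fillConvexPoly(h,cv2.convexHull(((q+.5)*4).round().astype(np.int32)),1)
            e+=((h>0)!=tgt[n]).sum()/tgt[n].sum()
        return e
    s0=np.array([x0]+[np.add(x0,d) for d in([.01,0,0],[0,.01,0],[0,0,.05])])
    r=minimize(cost,x0,method="Nelder-Mead",options=dict(initial_simplex=s0,xatol=1e-4,fatol=1e-4)); return r.x,r.fun
E
python3 - <<'E'
from h import *
print(telemetry.observe()["tool_pos"]); print(fit([.557,.04,.04])); print(fit([.557,.04,.04],("top",)),green("top",(270,160,440,270)))
E
```

```text
[0.55580713 0.18381784 0.00918634]
(array([0.56427699, 0.03737685, 0.01747504]), np.float64(0.12473628691983123))
(array([0.56019032, 0.03050082, 0.05461636]), np.float64(0.07142857142857142)) (array([[366., 181.],
       [369., 236.],
       [325., 239.],
       [316., 183.]], dtype=float32), np.int32(2821))
```

>>> apply_moves --delta_pos '[[0,-0.03,0],[0,-0.06,0],[0,-0.09,0],[0,-0.11,0],[0,-0.13,0],[0,-0.15,0],[0,-0.17,0],[0,-0.19,0]]' --dr '[[0,0,0.06],[0,0,0.12],[0,0,0.12],[0,0,0.12],[0,0,0.12],[0,0,0.12],[0,0,0.12],[0,0,0.12]]' --jaw '[1,1,1,1,1,1,1,1]'

```text
time: 9.47
tool_pos: [0.5574, 0.108, 0.0107]
tool_rot: [3.14, -0.001, 1.665]
contact_force: [-0.4, 3.9, 2.4]
opening: 0.0919
grip_force: 1.8
```

Run:
```python
from h import *
print(telemetry.observe()["tool_pos"]); print(fit([.557,.02,.07])); print(green("top",(270,160,440,270)))
```

```text
[0.55743473 0.1080073  0.01068365]
(array([0.56838839, 0.01993101, 0.07259047]), np.float64(0.16589861751152074))
(array([[370., 178.],
       [377., 233.],
       [357., 237.],
       [351., 222.],
       [347., 181.]], dtype=float32), np.int32(1351))
```

>>> apply_moves --delta_pos '[[0,-0.02,0],[0,-0.04,0],[0,-0.06,0],[0,-0.08,0],[0,-0.1,0],[0,-0.12,0],[0,-0.14,0],[0,-0.16,0]]' --dr '[[0,0,0],[0,0,0],[0,0,0],[0,0,0],[0,0,0],[0,0,0],[0,0,0],[0,0,0]]' --jaw '[1,1,1,1,1,1,1,1]'

```text
time: 10.23
tool_pos: [0.557, 0.0433, 0.0102]
tool_rot: [-3.142, -0.0, 1.665]
contact_force: [0.1, 3.4, 2.1]
opening: 0.0922
grip_force: 1.5
```

>>> apply_moves --delta_pos '[[0,-0.02,0],[0,-0.04,0],[0,-0.06,0],[0,-0.08,0],[0,-0.1,0],[0,-0.12,0],[0,-0.14,0],[0,-0.16,0]]' --dr '[[0,0,0],[0,0,0],[0,0,0],[0,0,0],[0,0,0],[0,0,0],[0,0,0],[0,0,0]]' --jaw '[1,1,1,1,1,1,1,1]'

```text
time: 10.9
tool_pos: [0.557, -0.0206, 0.0102]
tool_rot: [-3.142, -0.0, 1.665]
contact_force: [0.5, 2.7, 3.5]
opening: 0.0916
grip_force: 1.6
```

Run:
```python
from h import *
print(telemetry.observe()["tool_pos"]); p=green("top",(300,150,440,270))[0];print(p.tolist(),back("top",p,.07).round(3).tolist())
q=green("scene",(150,150,365,340))[0];print(q.tolist())
```

```text
[ 0.55696471 -0.02057127  0.01020853]
[[387.0, 180.0], [411.0, 178.0], [418.0, 233.0], [406.0, 234.0]] [[0.652, -0.104, 0.07], [0.657, -0.179, 0.07], [0.487, -0.193, 0.07], [0.484, -0.157, 0.07]]
[[267.0, 230.0], [299.0, 252.0], [300.0, 265.0], [263.0, 302.0], [239.0, 282.0], [236.0, 271.0], [250.0, 244.0]]
```

>>> apply_moves --delta_pos '[[0,-0.02,0],[0,-0.04,0],[0,-0.055,0],[0,-0.06,0],[0,-0.065,0],[0,-0.07,0]]' --dr '[[0,0,0],[0,0,0],[0,0,0],[0,0,0],[0,0,0],[0,0,0]]' --jaw '[1,1,1,1,1,1]'

```text
time: 11.5
tool_pos: [0.5566, -0.0473, 0.0101]
tool_rot: [-3.141, -0.001, 1.665]
contact_force: [-1.6, 11.1, 2.0]
opening: 0.0918
grip_force: 5.8
```

>>> apply_moves --delta_pos '[[0,-0.005,0],[0,-0.01,0]]' --dr '[[0,0,0],[0,0,0]]' --jaw '[1,1]'

```text
time: 11.67
tool_pos: [0.5555, -0.0477, 0.0102]
tool_rot: [-3.139, -0.006, 1.667]
contact_force: [-4.2, 26.2, 8.3]
opening: 0.0918
grip_force: 13.1
```

It's seated against the plate. I'll back the hand off.

>>> apply_moves --delta_pos '[[0,0.02,0],[0,0.06,0],[0,0.12,0],[0,0.2,0],[0,0.2,0.1],[0,0.2,0.2],[0,0.2,0.3],[0,0.2,0.4]]' --dr '[[0,0,0],[0,0,0],[0,0,0],[0,0,0],[0,0,0],[0,0,0],[0,0,0],[0,0,0]]' --jaw '[1,1,1,1,1,1,1,1]'

```text
time: 12.33
tool_pos: [0.5568, 0.0283, 0.1721]
tool_rot: [3.142, 0.001, 1.666]
contact_force: [0.9, -1.2, -0.7]
opening: 0.0921
grip_force: 0.0
```

>>> apply_moves --delta_pos '[[0,0.1,0.1],[0,0.2,0.2],[0,0.3,0.3],[0,0.4,0.4],[0,0.4,0.4],[0,0.4,0.4]]' --dr '[[0,0,0],[0,0,0],[0,0,0],[0,0,0],[0,0,0],[0,0,0]]' --jaw '[1,1,1,1,1,1]'

```text
time: 12.83
tool_pos: [0.5575, 0.1916, 0.3348]
tool_rot: [3.135, -0.001, 1.667]
contact_force: [0.8, 0.0, -0.1]
opening: 0.092
grip_force: 0.0
```

Run:
```python
from h import *
a=eyes.read_camera("top")[:,:,::-1];b=eyes.read_camera("scene")[:,:,::-1]
cv2.imwrite("pics/end.png",cv2.resize(np.hstack([a[140:290,320:470],b[190:340,150:300]]),None,fx=2.66,fy=2.66,interpolation=cv2.INTER_CUBIC))
p=green("top",(300,150,440,270))[0];print(p.tolist(),back("top",p,.07).round(3).tolist())
```

```text
[[420.0, 178.0], [427.0, 233.0], [376.0, 239.0], [369.0, 185.0]] [[0.657, -0.207, 0.07], [0.487, -0.221, 0.07], [0.47, -0.065, 0.07], [0.637, -0.048, 0.07]]
```

View pics/end.png

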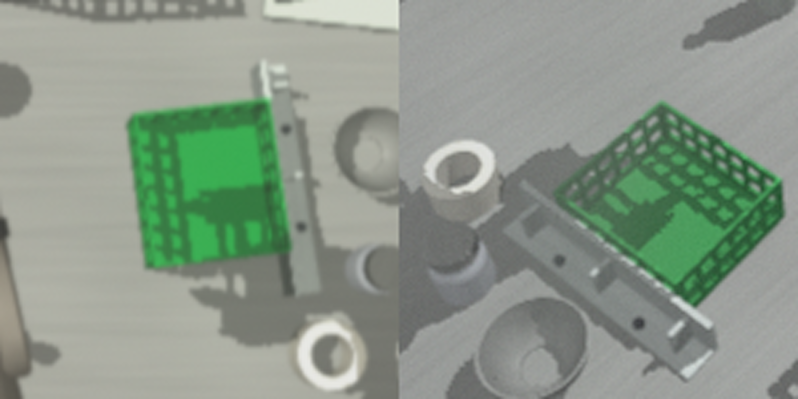

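The final picture shows the crate lying mouth up, with its side edge (270,100)–(290,250) flush along the plate. It sits within the plate's ends at (265,65) and (290,295), and the bystanders near the stop have not moved. The crate's angle is about 5.8°, matching the stop.

```bash
python3 -c "
from cell import job; print(job.hand_in())"
```

```text
the job is handed in; nothing more can be done
None
```

The green crate was pushed over onto its base, mouth up, and slid flush against the stop plate within its ends, and the job was handed in at about 13 s with the hand clear; the fingertips sat about 35 mm higher than reported, so the first push passed over the crate without moving it.

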